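# Work a seized locking plug out of a reaction wheel

### The job

The black locking plug in the middle of the reaction wheel has seized: grip its hexagonal head and rock it back and forth in small arcs between the two posts of the stop ring, while pulling up only gently, until it comes out. Never pull so hard that the wheel rises 3 mm on its springs, and do not drag the stop ring round with the plug's tab. Then set the plug down gently, foot first and fully home in the hole of the plywood block, let go, and leave the loose parts alone.

Things in the scene. Friction and masses are not known exactly. Their poses are not given: they have to be found in the camera images.
- plug: black locking plug, loose, 0.12 to 0.2 kg. Origin on its axis at the underside of its flange (disc 54 mm across, 4 mm thick), which rests on the wheel's top at the start; z up. A tab 6 mm wide sticks out of the flange along the plug's +x to 38 mm from the axis, 2 to 6 mm above the origin, between the stop ring's posts. Hexagonal head above, round stem below
- plug_grip (a point): point on the plug's axis 24 mm above its origin, inside the head: the height to grip. The head is a hexagon 44 mm across flats, 34 mm tall (4 to 38 mm above the origin); two of its flats face the plug's +y and -y
- plug_foot (a point): centre of the stem's lower end, 16 mm under the plug's origin; the stem is 16 mm across, 16 mm long
- station: square birch plywood base, 190 mm, 14 mm thick, fixed to the table, that carries the reaction wheel (aluminium disc 144 mm across, top face 62 mm above the table). Origin at the centre of its underside, z up; the wheel and the plug are on its z axis
- bore (a point): centre of the wheel's bore on its top face. Inside, four sprung jaws clamp the stem by dry friction until it has risen 11 mm: they hold it against a straight pull of some 30 to 40 N or a twist of some 0.2 to 0.35 N m. While the plug is turning, friction acts mostly against the turn: a pull of 12 to 18 N then draws it up 1 to 2 mm a sweep; when turning pauses it sticks
- wheel (a joint): rise of the whole wheel on its springs, in m, 0 at rest, up positive. Spring rate 8 N per mm: a pull of 24 N on the seized plug raises the wheel 3 mm
- ring_mark (a point): tip of a short pointer on the steel stop ring (82 mm across, flat on the wheel's top), 60 mm from the wheel's axis. The ring has two posts, 34 mm from the axis, 22 mm tall, 6 mm wide; the plug's tab can turn 0.6 rad in all between them and starts close to one of them. The ring is held by friction only: a push of the tab on a post of 0.55 N m (16 N), on top of the stem's twist, drags it round
- block: birch plywood block 90 x 90 mm, 40 mm tall, fixed to the table, with one round hole. Origin at the centre of its underside, z up
- block_hole0 (a point): centre of the hole's mouth on the block's top, 40 mm above the table; hole 24 mm across, 26 mm deep. The plug is fully home with its flange flat on the block's top and the stem in the hole
- rotor_nut: loose brass hexagonal nut, 36 mm across flats, 16 mm tall; origin under its centre; a bystander
- retaining_ring: loose silver ring 56 mm across, 5 mm tall; origin under its centre; a bystander
- locking_collar: loose black collar 44 mm across, 14 mm tall, lying flat on the table; origin under its centre; a bystander
Things that resemble listed ones, but are neither listed nor needed, are in the scene too. Of the things shaped like the plug, the black one is meant.

How it is judged:
By the outcome, as a careful person would: the job done as asked, in the order asked, and still so for the second after the job is handed in, with the robot touching nothing.
It also fails if it takes over 72 s, if anything falls off the work surface, if the arm or the gripper's body presses on something with over 40 N, if the wrist force passes 120 N, or if a joint passes its speed limit or range.

### The arm

A 6-joint arm with a two-finger parallel gripper is mounted at the origin on the work surface. World frame = base frame: x ahead of the robot, y to its left, z up, the work surface at z = 0. Lengths are in m, angles in rad, forces in N, time in s.
With the tool pointing down it reaches from about 0.225 to 0.875 m from the base axis. Payload 3.4 kg.
Tool frame: the origin (TCP) lies on the centre line of the jaws, within the pads' length; the fingertips stand 11 mm ahead of it and the grasp point (between the pads) lies 8 mm behind it; z points along the fingers, y is the line along which they close (so a half turn about z gives the same grasp; the last joint's range is limited). The gripper opens to 85 mm and grips with 20 to 120 N. Pads are 22 mm wide; open, the fingers measure 114 mm over their backs; the gripper's body (76 mm by 85 mm) begins 54 mm behind the grasp point. The pads swing forward as they close: fully open they stand 13 mm farther back than shut.
Start: joints at [0.982, 0.276, 1.505, -0, 1.361, -0.121], TCP at [0.259, 0.513, 0.242] pointing down, gripper open.
Joint ranges: [-2.89, 2.89], [-0.75, 2.08], [0.22, 2.7], [-1.18, 4.32], [0.11, 2.71], [-2.7, 2.7]. Speed limits (rad/s): [2.57, 2.57, 3.14, 3.14, 3.14, 3.14].

### API

Orientations are given as a unit quaternion [w, x, y, z].
In Python, from rig import manip, eyes, job gives the robot as it stands.
- The arm moves only by the tool drive_tool, never from a script. Its argument "rows" is a list of rows, each a list of 3 entries, a list of its own where there are three numbers: the turn, a rotation vector about the world's x, y, z in rad, then the shift along the world's x, y, z in cm, then the finger opening in cm, from 0 to 8.54. A call has 1 to 8 rows; each row shifts and turns the commanded pose from where the row before left it; what a row does not reach is not made up. A row lasts 1/8 s, in which the tool goes at most 62.5 mm and 10.7 degrees, less where a joint would pass 70% of its speed; a pose out of reach is approached as far as the arm can. A call is refused whole if a number of a shift passes 6.25 or a number of a turn 0.188, either way. A call with a gripper value outside its range is refused whole. The fingers move at their own pace and stop on an object; "force" is the grip in N (left out, the last holds). Time passes only in rows, so rows that do not move let the fingers close. It gives the time, the measured TCP pose, the force, the opening and the grip force at its end, in the units of the state.
- manip.get_state(): the state, without advancing time (a new reading comes with each control period).
- eyes.get_image(name): name is "scene" or "top" or "wrist"; returns the picture (480x640x3 uint8, red, green, blue); there is no depth.
- eyes.get_calibration(name): a dict with "camera_matrix" (3x3 intrinsics, pixels), "view" (4x4, takes a point from world to camera coordinates). Camera axes: x right, y up, looking along -z (the intrinsics and any distortion apply to the point x, -y, -z); pixel columns grow to the right and rows downward; lengths in m; the calibration is good to about 2 mm. The wrist camera is an equidistant fisheye: a pixel r from the principal point sees the ray r / f radians off the axis. A picture is of the moment at which its call begins: read the wrist's pose just before it. get_calibration takes no time and is no camera call; for the wrist camera it gives the pose at the moment of the call.
- job.sign_off(): hands the job in; it is judged then, once.
The state is a dict: "clock": time; "qpos": joint angles; "qd": joint speeds; "effort": joint torques, N m; "position": TCP position; "ee_rot": TCP orientation; "contact_force": force on the tool from outside, world axes, zero at the start; "moment": the same for the moment, N m; "width": finger opening in m; "gripper_force": force on a finger pad.
Only numpy, scipy, OpenCV 4.12 (cv2) and the standard library are available. Lean on these libraries where they do the work, as an engineer would, in place of code of your own. Each camera call takes 0.05 s, during which the arm holds its last target. There are 200 camera calls.

## Working session

There is one attempt and no reset: what is moved stays moved. The work goes in short steps, Python scripts to look and compute and a tool call to move; the robot and the scene stay as the last step left them, time stands still between calls to the robot, and variables do not carry over. Pictures are saved under pics/ and viewed, at most 10 in all, crops included, and the job is handed in when it is done.

Besides the shell and the picture viewer there is one more tool, called by a JSON object that holds its "op" and its "data", one argument or row to a line. drive_tool: Moves the arm, as the interface text tells. Its arguments: {"type":"object","properties":{"rows":{"type":"array"},"force":{"type":"number"}},"required":["rows"]}

```bash
ls; mkdir -p pics; python3 - <<'E'
from rig import manip, eyes, job
import cv2,numpy as np
s=manip.get_state(); print(s)
for n in("scene","top"):
    im=eyes.get_image(n); cv2.imwrite(f"pics/{n}0.png",im[:,:,::-1]); c=eyes.get_calibration(n); print(n,c)
E
```

```text
pics
{'clock': 0.0, 'qpos': array([ 9.81993783e-01,  2.76658455e-01,  1.50613915e+00,  1.45632597e-05,
        1.36069037e+00, -1.20975733e-01]), 'qd': array([ 2.49918847e-04, -6.92554204e-04, -1.08906569e-03,  5.31986526e-05,
       -7.75634206e-04, -2.10663412e-03]), 'effort': array([-1.34525420e-03, -4.16773868e+01, -2.45803320e+01, -5.58516222e-04,
        1.11068023e-02, -1.36103171e-06]), 'position': array([0.2590024 , 0.51280285, 0.2414011 ]), 'ee_rot': array([-3.35976259e-04,  2.31787499e-01,  9.72765983e-01, -8.86134927e-04]), 'contact_force': array([-0.80286551,  0.23992991, -0.13001185]), 'moment': array([0.01235668, 0.03903219, 0.01929528]), 'gripper_force': 0.0, 'width': 0.08579933577225826}
scene {'camera_matrix': array([[479.85904055,   0.        , 319.39170476],
       [  0.        , 479.85904055, 238.60988475],
       [  0.        ,   0.        ,   1.        ]]), 'view': array([[ 0.10428389,  0.99444257,  0.01445135, -0.08018576],
       [-0.74679312,  0.06870074,  0.66149848,  0.29992606],
       [ 0.65682943, -0.0797758 ,  0.74980726, -1.09779206],
       [ 0.        ,  0.        ,  0.        ,  1.        ]])}
top {'camera_matrix': array([[459.27684239,   0.        , 314.62774858],
       [  0.        , 459.27684239, 240.07646377],
       [  0.        ,   0.        ,   1.        ]]), 'view': array([[-1.19223587e-04, -9.99013667e-01, -4.44035837e-02,
         2.92222804e-02],
       [ 9.86366481e-01, -7.42469221e-03,  1.64395984e-01,
        -4.81640917e-01],
       [-1.64563518e-01, -4.37786067e-02,  9.85394480e-01,
        -7.54293928e-01],
       [ 0.00000000e+00,  0.00000000e+00,  0.00000000e+00,
         1.00000000e+00]])}
```

View pics/scene0.png

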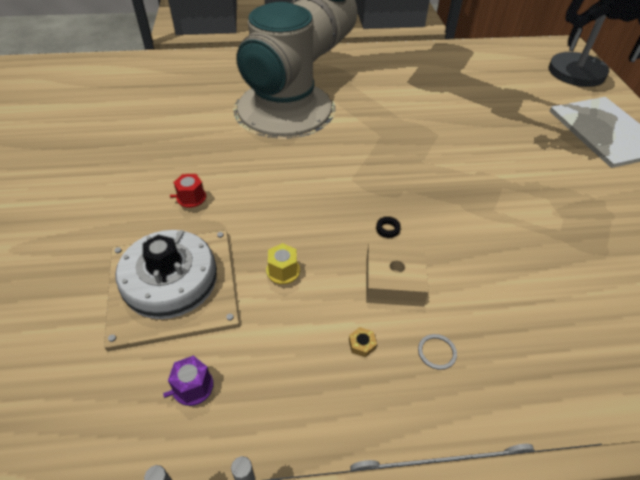

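View pics/top0.png

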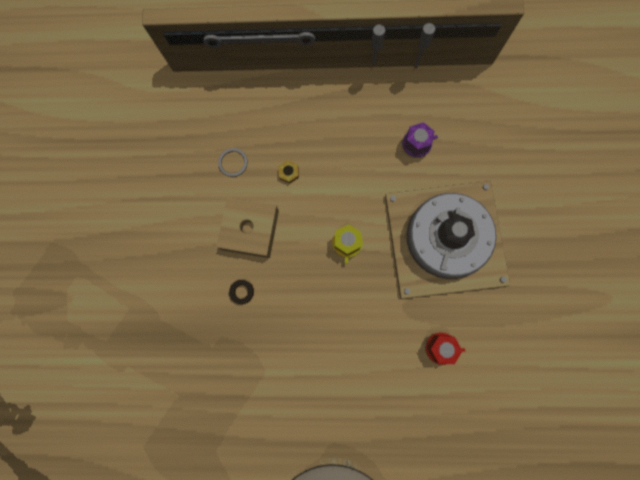

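The scene view shows the station at about (165,268) with the black plug, and the block hole at (397,266). In the top view the plug cap is near (460,229), the hole near (247,226), and the ring pointer is at about (444,262).

```bash
cat > h.py <<'E'
import numpy as np, cv2
from rig import manip, eyes, job
from scipy.spatial.transform import Rotation as R
def ray(c,uv,fish=False):
    K=c["camera_matrix"];V=c["view"]
    x=(uv[0]-K[0,2])/K[0,0]; y=(uv[1]-K[1,2])/K[1,1]
    if fish:
        t=np.hypot(x,y); k=np.sin(t)/max(t,1e-9); d=np.array([x*k,-y*k,-np.cos(t)])
    else: d=np.array([x,-y,-1.])
    return -V[:3,:3].T@V[:3,3], V[:3,:3].T@d
def onz(c,uv,z,fish=False):
    o,d=ray(c,uv,fish); return (o+d*(z-o[2])/d[2])[:2]
def proj(c,p,fish=False):
    K=c["camera_matrix"];q=c["view"][:3,:3]@p+c["view"][:3,3]; q=q*[1,-1,-1]
    if fish:
        r=np.hypot(q[0],q[1]);t=np.arctan2(r,q[2]);q=np.array([q[0]/r*t,q[1]/r*t,1])
    return (K@(q/q[2]))[:2]
E
python3 - <<'E'
from h import *
t=eyes.get_calibration("top");s=eyes.get_calibration("scene")
print("plug",onz(t,(460,229),.1),onz(s,(158,242),.1))
print("hole",onz(t,(247,226),.04),onz(s,(397,266),.04))
print("wristK",eyes.get_calibration("wrist"))
print(R.from_quat(manip.get_state()["ee_rot"],scalar_first=True).as_matrix())
E
```

```text
plug [ 0.48786012 -0.20560399] [ 0.47787501 -0.20516457]
hole [0.50773893 0.14603905] [0.50770957 0.14815958]
wristK {'camera_matrix': array([[371.64829954,   0.        , 327.31795701],
       [  0.        , 371.64829954, 237.34582038],
       [  0.        ,   0.        ,   1.        ]]), 'view': array([[ 0.45064437,  0.8927023 , -0.00150169, -0.57494149],
       [-0.84486061,  0.42594893, -0.32369438,  0.04204516],
       [-0.28832307,  0.14713977,  0.9461605 , -0.3805265 ],
       [ 0.        ,  0.        ,  0.        ,  1.        ]])}
[[-8.92550606e-01  4.50946378e-01 -8.83337399e-04]
 [ 4.50947208e-01  8.92549601e-01 -1.35082253e-03]
 [ 1.79273915e-04 -1.60401600e-03 -9.99998697e-01]]
```

{"op": "drive_tool", "data": {
  "rows": [
    [[0, 0, -0.1], [1.7, -5.4, 0], 8.5],
    [[0, 0, -0.1], [1.7, -5.4, 0], 8.5],
    [[0, 0, -0.1], [1.7, -5.4, 0], 8.5],
    [[0, 0, -0.1], [1.7, -5.4, 0], 8.5],
    [[0, 0, -0.1], [1.7, -5.4, 0], 8.5],
    [[0, 0, -0.1], [1.7, -5.4, 0], 8.5],
    [[0, 0, -0.1], [1.7, -5.4, 0], 8.5],
    [[0, 0, -0.1], [1.7, -5.4, 0], 8.5]
  ],
  "force": 60
}}

```text
clock: 1.1
position: [0.3954, 0.0795, 0.2422]
ee_rot: [0.0, 0.594, 0.805, 0.0]
contact_force: [-0.4, -0.2, 0.7]
width: 0.0849
gripper_force: 0.0
```

{"op": "drive_tool", "data": {
  "rows": [
    [[0, 0, -0.1], [1.7, -5.4, 0], 8.5],
    [[0, 0, -0.1], [1.7, -5.4, 0], 8.5],
    [[0, 0, -0.1], [1.7, -5.4, 0], 8.5],
    [[0, 0, -0.1], [1.7, -5.4, 0], 8.5],
    [[0, 0, -0.1], [1.7, -5.4, 0], 8.5],
    [[0, 0, 0], [0, 0, 0], 8.5]
  ]
}}

```text
clock: 1.85
position: [0.4812, -0.1924, 0.2415]
ee_rot: [0.0, 0.775, 0.632, -0.0]
contact_force: [0.1, 0.9, 0.1]
width: 0.0852
gripper_force: 0.0
```

```bash
python3 - <<'E'
from h import *
s=manip.get_state();print(s["clock"],s["position"],s["qpos"])
import pickle
c=eyes.get_calibration("wrist"); im=eyes.get_image("wrist")
pickle.dump((s,c,im),open("w1.pkl","wb"))
cv2.imwrite("pics/w1.png",im[:,:,::-1])
for n in [(.483,-.205,.1)]: print(proj(c,np.array(n),True))
E
```

```text
1.85 [ 0.48121761 -0.19244951  0.24145017] [-5.14081561e-01  1.90846765e-01  1.62337694e+00 -9.98924189e-04
  1.32715073e+00 -3.12287549e-01]
[332.57384544 240.55088084]
```

View pics/w1.png

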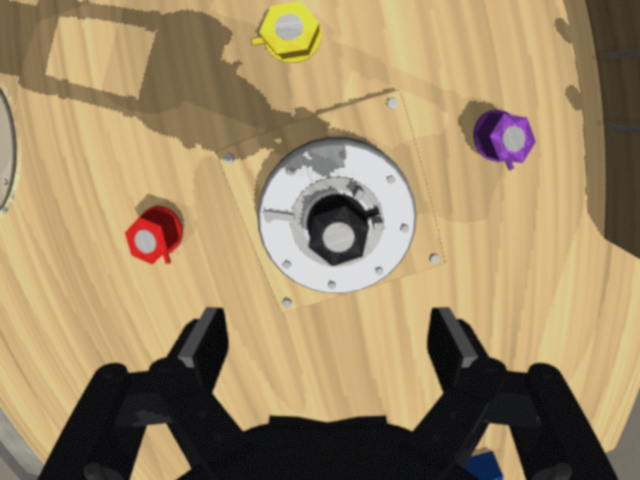

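The wrist view shows the wheel centred near (337,214), the plug cap at (339,237), the pointer near (275,213), and the posts and tab around (355–378, 188–220).

```bash
python3 - <<'E'
from h import *
import pickle
s,c,im=pickle.load(open("w1.pkl","rb"))
# rectify plane z=.1 (left) and .068 (right) : 160mm square, world x right, y up
out=[]
for z in(.1,.068):
    n=400; g=np.linspace(-.05,.05,n)
    mx=np.zeros((n,n),np.float32);my=mx.copy()
    for i in range(n):
        for j in range(n):
            mx[i,j],my[i,j]=proj(c,np.array([.483+g[j],-.205-g[i],z]),True)
    out.append(cv2.remap(im,mx,my,cv2.INTER_CUBIC))
o=np.hstack(out); o=np.clip(o.astype(float)*1.0,0,255)
o=(255*(o/255)**.6).astype(np.uint8)
cv2.imwrite("pics/w1r.png",o[:,:,::-1])
hs=cv2.cvtColor(im,cv2.COLOR_RGB2HSV)
print(onz(c,(339,237),.1,True))
E
```

```text
[ 0.48845562 -0.20313074]
```

View pics/w1r.png

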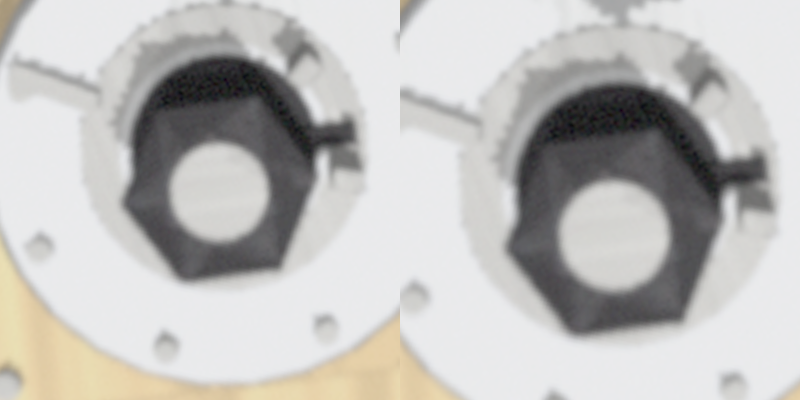

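The rectified view shows the cap centre at left-panel (220,192), with the hexagon's flats tilted about 7°. The tab points to about +8°, close to the clockwise post, with the other post about 40° counter-clockwise.

```bash
python3 - <<'E'
from h import *
import pickle
s,c,im=pickle.load(open("w1.pkl","rb"))
t=eyes.get_calibration("top");sc=eyes.get_calibration("scene")
T=cv2.imread("pics/top0.png")[:,:,::-1];S=cv2.imread("pics/scene0.png")[:,:,::-1]
def cen(im,uv,lo,hi,r):
    g=cv2.cvtColor(np.ascontiguousarray(im),cv2.COLOR_RGB2GRAY); m=((g>=lo)&(g<=hi)).astype(np.uint8)
    n,l,st,ce=cv2.connectedComponentsWithStats(m,connectivity=4)
    u,v=uv; k=l[v,u]; print(g[v,u],st[k],ce[k]); return ce[k]
A=[]
for nm,I,cc,uv,f in(("w",im,c,(339,237),1),("t",T,t,(460,229),0),("s",S,sc,(158,245),0)):
    g=int(cv2.cvtColor(np.ascontiguousarray(I),cv2.COLOR_RGB2GRAY)[uv[1],uv[0]])
    p=cen(I,uv,g*.7,255,12); print(nm,"plug",onz(cc,p,.1,f))
for nm,I,cc,uv in(("t",T,t,(247,227)),("s",S,sc,(397,267))):
    g=int(cv2.cvtColor(np.ascontiguousarray(I),cv2.COLOR_RGB2GRAY)[uv[1],uv[0]]); print(g,cv2.cvtColor(np.ascontiguousarray(I),cv2.COLOR_RGB2GRAY)[uv[1]-8:uv[1]+9:2,uv[0]-12:uv[0]+13:2])
Rw=R.from_quat(s["ee_rot"],scalar_first=True).as_matrix(); print("tool y az",np.degrees(np.arctan2(Rw[1,1],Rw[0,1])))
# wheel outline in wrist
hsv=cv2.cvtColor(im,cv2.COLOR_RGB2HSV); m=((hsv[...,1]<40)).astype(np.uint8)
n,l,st,ce=cv2.connectedComponentsWithStats(m); k=l[255,300]; m=(l==k).astype(np.uint8)
C=max(cv2.findContours(m,0,1)[0],key=cv2.contourArea)
P=np.array([onz(c,p[0].astype(float),.062,True) for p in C]); print(st[k],cv2.minEnclosingCircle(P.astype(np.float32)))
from scipy.optimize import least_squares
f=least_squares(lambda q:np.hypot(P[:,0]-q[0],P[:,1]-q[1])-q[2],[.486,-.204,.07],loss="soft_l1",f_scale=.001);print(f.x)
E
```

```text
189 [323 223  31  29 710] [338.16197183 236.88873239]
w plug [ 0.48783571 -0.20291137]
122 [452 222  16  15 183] [459.44262295 228.87978142]
t plug [ 0.48806128 -0.20474316]
154 [150 240  17  13 167] [157.69461078 246.32934132]
s plug [ 0.48617321 -0.20464512]
109 [[119 121 120 117 109  95  91 104 119 122 123 124 122]
 [119 119 117  97  63  51  51  55  90 118 120 121 123]
 [121 119 109  65  48  57  67  70  74 108 119 119 119]
 [121 121  98  56  68  90  92  80  74  97 120 118 121]
 [120 119 100  53  97 112 109 106  84 101 121 122 121]
 [109 111 103  62  96 109 112 112 108 113 121 122 122]
 [108 109 104  90  89 102 109 107 108 113 116 117 118]
 [111 112 110 108 104 102 105 105 109 108 109 110 110]
 [112 111 111 111 111 112 114 111 113 111 112 111 110]]
81 [[155 155 155 154 150 147 147 151 154 155 157 153 153]
 [159 159 154 131 106 102 101 108 128 147 153 153 152]
 [171 170 150  91  76  80  83  81  88 125 158 163 161]
 [174 172 131  73  77  80  81  82  79  93 153 173 173]
 [173 171 139  76  76  80  81  82  80  80 141 172 174]
 [175 173 161 114  91  90  84  81  78  92 151 171 171]
 [174 175 173 165 148 138 127 109 108 143 169 171 172]
 [176 177 175 175 174 170 168 164 166 173 174 174 173]
 [174 173 174 174 175 174 175 175 175 176 176 177 176]]
tool y az -11.548146548941347
[  258   138   158   155 18896] ((0.48779791593551636, -0.19994965195655823), 0.07136315852403641)
[ 0.48818684 -0.20014187  0.06991695]
```

{"op": "drive_tool", "data": {
  "rows": [
    [[0, 0, -0.155], [0.1, -0.2, -1], 8.5],
    [[0, 0, -0.155], [0.1, -0.2, -1], 8.5],
    [[0, 0, -0.155], [0.1, -0.2, -1], 8.5],
    [[0, 0, -0.155], [0.1, -0.2, -1], 8.5],
    [[0, 0, -0.155], [0.1, -0.2, -1], 8.5],
    [[0, 0, -0.155], [0.1, -0.1, -1], 8.5],
    [[0, 0, -0.155], [0, -0.1, -1], 8.5],
    [[0, 0, -0.155], [0, 0, -1], 8.5]
  ],
  "force": 60
}}

```text
clock: 2.9
position: [0.4856, -0.1987, 0.162]
ee_rot: [-0.001, 0.998, 0.065, -0.0]
contact_force: [-0.5, 0.2, -0.9]
width: 0.0849
gripper_force: 0.0
```

{"op": "drive_tool", "data": {
  "rows": [
    [[0, 0, 0], [0, 0, 0], 8.5],
    [[0, 0, 0], [0, 0, 0], 8.5]
  ]
}}

```text
clock: 3.15
position: [0.4863, -0.1999, 0.1627]
ee_rot: [0.0, 0.998, 0.069, 0.0]
contact_force: [0.4, -0.3, -0.3]
width: 0.0849
gripper_force: 0.0
```

```bash
python3 - <<'E'
from h import *
import pickle
s=manip.get_state();print(s["clock"],s["position"],s["qpos"],s["contact_force"])
Rw=R.from_quat(s["ee_rot"],scalar_first=True).as_matrix(); print("tool y az",np.degrees(np.arctan2(Rw[1,1],Rw[0,1])),Rw[:,2])
c=eyes.get_calibration("wrist"); im=eyes.get_image("wrist")
pickle.dump((s,c,im),open("w2.pkl","wb"))
o=np.clip(255*(im/255)**.6,0,255).astype(np.uint8)
cv2.imwrite("pics/w2.png",cv2.resize(o[130:430,150:510,::-1],(720,600),interpolation=cv2.INTER_CUBIC))
print(proj(c,np.array([.4875,-.204,.1]),True))
E
```

```text
3.15 [ 0.48625781 -0.19987114  0.16272862] [-5.22462732e-01  2.61016045e-01  1.73558148e+00  1.34968098e-04
  1.14478679e+00  9.11091410e-01] [ 0.44328988 -0.30552079 -0.27489213]
tool y az -82.13979714053096 [ 2.41879044e-04  2.54265695e-06 -9.99999971e-01]
[335.8373382  265.45729936]
```

View pics/w2.png

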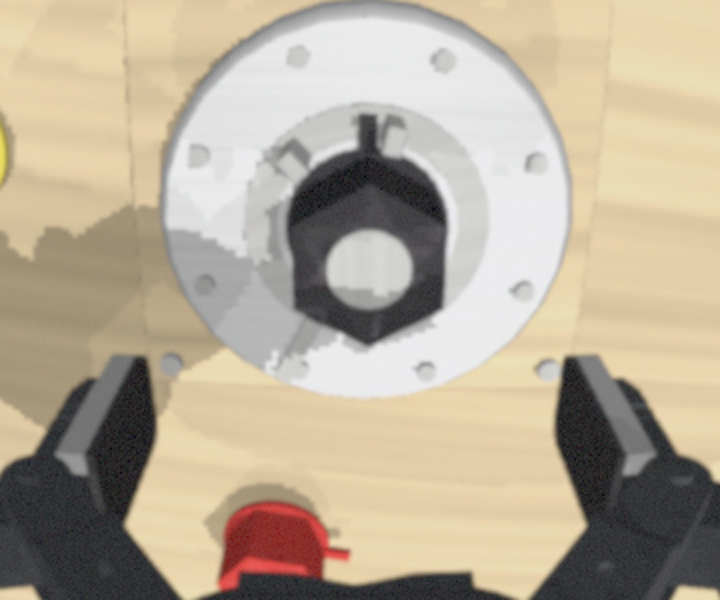

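The view shows the flats parallel to the pads, the tab pointing up (368,130) beside the clockwise post (395,135), the second post at (293,160), and the cap at (369,268), about 4 mm to the -y side.

{"op": "drive_tool", "data": {
  "rows": [
    [[0, 0, 0], [0.1, -0.2, -1.5], 8.5],
    [[0, 0, 0], [0, -0.2, -1.5], 8.5],
    [[0, 0, 0], [0, 0, -1.5], 8.5],
    [[0, 0, 0], [0, 0, -1.5], 8.5],
    [[0, 0, 0], [0, 0, -1.2], 8.5],
    [[0, 0, 0], [0, 0, -0.8], 8.5],
    [[0, 0, 0], [0, 0, 0], 8.5],
    [[0, 0, 0], [0, 0, 0], 8.5]
  ]
}}

```text
clock: 4.2
position: [0.4877, -0.2049, 0.0827]
ee_rot: [0.0, 0.998, 0.067, 0.0]
contact_force: [-0.3, -0.4, 0.3]
width: 0.085
gripper_force: 0.0
```

{"op": "drive_tool", "data": {
  "rows": [
    [[0, 0, 0], [0, 0, 0], 5.5],
    [[0, 0, 0], [0, 0, 0], 5.0],
    [[0, 0, 0], [0, 0, 0], 4.7],
    [[0, 0, 0], [0, 0, 0], 4.4],
    [[0, 0, 0], [0, 0, 0], 4.2],
    [[0, 0, 0], [0, 0, 0], 4.0],
    [[0, 0, 0], [0, 0, 0], 4.0],
    [[0, 0, 0], [0, 0, 0], 4.0]
  ],
  "force": 40
}}

```text
clock: 5.2
position: [0.4871, -0.2038, 0.0824]
ee_rot: [-0.001, 0.998, 0.067, -0.0]
contact_force: [-0.2, 5.6, 3.1]
width: 0.0434
gripper_force: 42.1
```

```bash
cat > st.py <<'E'
from h import *
s=manip.get_state();Rw=R.from_quat(s["ee_rot"],scalar_first=True).as_matrix()
print(s["clock"],s["position"].round(4),"F",s["contact_force"].round(2),"M",s["moment"].round(3),"az",round(np.arctan2(Rw[1,1],Rw[0,1]),3),Rw[:,2].round(3),s["width"].round(4),s["gripper_force"],s["effort"][-1].round(3))
E
python3 st.py
```

```text
Traceback (most recent call last):
  File "st.py", line 3, in <module>
    print(s["clock"],s["position"].round(4),"F",s["contact_force"].round(2),"M",s["moment"].round(3),"az",round(np.arctan2(Rw[1,1],Rw[0,1]),3),Rw[:,2].round(3),s["width"].round(4),s["gripper_force"],s["effort"][-1].round(3))
                                                                                                                                                                ^^^^^^^^^^^^^^^^
AttributeError: 'float' object has no attribute 'round'
```

{"op": "drive_tool", "data": {
  "rows": [
    [[0, 0, 0], [0, 0.1, 0], 4.0],
    [[0, 0, 0], [0, 0, 0], 4.0],
    [[0, 0, 0], [0, 0, 0.1], 4.0],
    [[0, 0, 0], [0, 0, 0], 4.0]
  ],
  "force": 80
}}

```text
clock: 5.7
position: [0.4871, -0.2037, 0.083]
ee_rot: [-0.0, 0.998, 0.067, -0.0]
contact_force: [-0.5, 2.7, -0.1]
width: 0.043
gripper_force: 82.7
```

```bash
sed -i 's/s\["width"\].round(4)/round(float(s["width"]),4)/' st.py; python3 st.py
```

```text
5.7 [ 0.4871 -0.2037  0.083 ] F [-0.5   2.74 -0.06] M [0.509 0.034 0.036] az -1.437 [-0.001  0.    -1.   ] 0.043 82.727952003479 -0.014
```

{"op": "drive_tool", "data": {
  "rows": [
    [[0, 0, 0], [0, 0.05, 0.1], 4.0],
    [[0, 0, 0], [0, 0, 0.1], 4.0],
    [[0, 0, 0], [0, 0, 0], 4.0]
  ]
}}

```text
clock: 6.08
position: [0.4871, -0.2036, 0.0844]
ee_rot: [0.0, 0.998, 0.067, -0.0]
contact_force: [1.7, -0.9, -11.4]
width: 0.0427
gripper_force: 82.4
```

```bash
python3 st.py
```

```text
6.075 [ 0.4871 -0.2036  0.0844] F [  1.65  -0.87 -11.39] M [-0.162 -0.219  0.003] az -1.437 [-0.001 -0.    -1.   ] 0.0427 82.42065668106079 -0.003
```

{"op": "drive_tool", "data": {
  "rows": [
    [[0, 0, 0.06], [0, 0, 0.03], 4.0],
    [[0, 0, 0.08], [0, 0, 0.03], 4.0],
    [[0, 0, 0.08], [0, 0, 0.03], 4.0],
    [[0, 0, 0.08], [0, 0, 0.03], 4.0]
  ]
}}

```text
clock: 6.58
position: [0.4869, -0.2033, 0.0853]
ee_rot: [-0.0, 0.976, 0.216, -0.001]
contact_force: [0.9, -1.2, -12.7]
width: 0.0427
gripper_force: 82.8
```

```bash
python3 st.py
```

```text
6.575 [ 0.4869 -0.2033  0.0853] F [  0.91  -1.19 -12.72] M [-0.226 -0.274 -0.28 ] az -1.135 [-0.001  0.    -1.   ] 0.0427 82.79484272003174 0.277
```

{"op": "drive_tool", "data": {
  "rows": [
    [[0, 0, 0.08], [0, 0, 0.05], 4.0],
    [[0, 0, 0.06], [0, 0, 0.04], 4.0],
    [[0, 0, -0.08], [0, 0, 0.02], 4.0],
    [[0, 0, -0.08], [0, 0, 0.03], 4.0],
    [[0, 0, -0.08], [0, 0, 0.03], 4.0],
    [[0, 0, -0.08], [0, 0, 0.03], 4.0],
    [[0, 0, -0.08], [0, 0, 0.03], 4.0]
  ]
}}

```text
clock: 7.45
position: [0.4865, -0.2034, 0.0871]
ee_rot: [-0.0, 0.996, 0.086, -0.001]
contact_force: [1.5, -0.6, -16.2]
width: 0.0428
gripper_force: 83.2
```

```bash
python3 st.py
```

```text
7.45 [ 0.4865 -0.2034  0.0871] F [  1.46  -0.6  -16.18] M [-0.336 -0.285  0.257] az -1.398 [-0.002 -0.    -1.   ] 0.0428 83.19597601890564 -0.3
```

{"op": "drive_tool", "data": {
  "rows": [
    [[0, 0, 0.1], [0, 0, 0.01], 4.0],
    [[0, 0, 0.1], [0, 0, 0.03], 4.0],
    [[0, 0, 0.1], [0, 0, 0.03], 4.0],
    [[0, 0, 0.1], [0, 0, 0.03], 4.0],
    [[0, 0, -0.1], [0, 0, 0.01], 4.0],
    [[0, 0, -0.1], [0, 0, 0.03], 4.0],
    [[0, 0, -0.1], [0, 0, 0.03], 4.0],
    [[0, 0, -0.1], [0, 0, 0.03], 4.0]
  ]
}}

```text
clock: 8.45
position: [0.4866, -0.2034, 0.0892]
ee_rot: [-0.0, 0.996, 0.086, -0.001]
contact_force: [2.2, -1.3, -16.3]
width: 0.0427
gripper_force: 83.2
```

```bash
python3 st.py
```

```text
8.45 [ 0.4866 -0.2034  0.0892] F [  2.24  -1.34 -16.25] M [-0.236 -0.334  0.254] az -1.399 [-0.002 -0.    -1.   ] 0.0427 83.2221508026123 -0.423
```

{"op": "drive_tool", "data": {
  "rows": [
    [[0, 0, 0.1], [0, 0, 0.01], 4.0],
    [[0, 0, 0.1], [0, 0, 0.03], 4.0],
    [[0, 0, 0.1], [0, 0, 0.03], 4.0],
    [[0, 0, 0.1], [0, 0, 0.03], 4.0],
    [[0, 0, -0.1], [0, 0, 0.01], 4.0],
    [[0, 0, -0.1], [0, 0, 0.03], 4.0],
    [[0, 0, -0.1], [0, 0, 0.03], 4.0],
    [[0, 0, -0.1], [0, 0, 0.03], 4.0]
  ]
}}

```text
clock: 9.45
position: [0.4865, -0.2034, 0.0912]
ee_rot: [-0.0, 0.996, 0.086, -0.001]
contact_force: [1.6, -1.2, -14.9]
width: 0.0426
gripper_force: 83.3
```

```bash
python3 st.py
```

```text
9.45 [ 0.4865 -0.2034  0.0912] F [  1.57  -1.2  -14.88] M [-0.328 -0.32   0.231] az -1.399 [-0.002 -0.    -1.   ] 0.0426 83.25488805770874 -0.431
```

{"op": "drive_tool", "data": {
  "rows": [
    [[0, 0, 0.1], [0, 0, 0.02], 4.0],
    [[0, 0, 0.1], [0, 0, 0.03], 4.0],
    [[0, 0, 0.1], [0, 0, 0.03], 4.0],
    [[0, 0, 0.1], [0, 0, 0.03], 4.0],
    [[0, 0, -0.1], [0, 0, 0.01], 4.0],
    [[0, 0, -0.1], [0, 0, 0.03], 4.0],
    [[0, 0, -0.1], [0, 0, 0.03], 4.0],
    [[0, 0, -0.1], [0, 0, 0.03], 4.0]
  ]
}}

```text
clock: 10.45
position: [0.4866, -0.2034, 0.0933]
ee_rot: [-0.0, 0.996, 0.086, -0.001]
contact_force: [0.9, -2.4, -15.6]
width: 0.0426
gripper_force: 83.3
```

{"op": "drive_tool", "data": {
  "rows": [
    [[0, 0, 0.1], [0, 0, 0.02], 4.0],
    [[0, 0, 0.1], [0, 0, 0.03], 4.0],
    [[0, 0, 0.1], [0, 0, 0.03], 4.0],
    [[0, 0, 0.1], [0, 0, 0.03], 4.0],
    [[0, 0, -0.1], [0, 0, 0.01], 4.0],
    [[0, 0, -0.1], [0, 0, 0.03], 4.0],
    [[0, 0, -0.1], [0, 0, 0.03], 4.0],
    [[0, 0, -0.1], [0, 0, 0.03], 4.0]
  ]
}}

```text
clock: 11.45
position: [0.4879, -0.2039, 0.0978]
ee_rot: [0.001, 0.996, 0.085, 0.001]
contact_force: [0.7, 0.7, -1.5]
width: 0.0425
gripper_force: 85.1
```

```bash
python3 st.py
```

```text
11.45 [ 0.4879 -0.2039  0.0978] F [ 0.71  0.75 -1.48] M [0.02  0.039 0.012] az -1.4 [ 0.001 -0.001 -1.   ] 0.0425 85.06152391433716 -0.659
```

Plug is free (only its weight remains). Lift clear and refine the hole.

{"op": "drive_tool", "data": {
  "rows": [
    [[0, 0, 0.08], [0, 0, 0.3], 4.0],
    [[0, 0, 0.07], [0, 0, 0.8], 4.0],
    [[0, 0, 0], [0, 0, 1.5], 4.0],
    [[0, 0, 0], [0, 0, 2], 4.0],
    [[0, 0, 0], [0, 0, 2], 4.0],
    [[0, 0, 0], [0, 0, 2], 4.0],
    [[0, 0, 0], [0, 0, 1], 4.0]
  ]
}}

```text
clock: 12.32
position: [0.4881, -0.2038, 0.1952]
ee_rot: [0.001, 0.987, 0.161, 0.001]
contact_force: [0.2, -0.5, -1.0]
width: 0.0428
gripper_force: 85.0
```

```bash
python3 st.py; python3 - <<'E'
from h import *
t=eyes.get_calibration("top");sc=eyes.get_calibration("scene")
T=cv2.imread("pics/top0.png");S=cv2.imread("pics/scene0.png")
for nm,I,cc,uv,th in(("t",T,t,(247,227),107),("s",S,sc,(397,267),125)):
    g=cv2.cvtColor(I,6); r=15; g=cv2.resize(g[uv[1]-r:uv[1]+r,uv[0]-r:uv[0]+r],None,fx=8,fy=8,interpolation=cv2.INTER_CUBIC)
    m=(g<th).astype(np.uint8); n,l,st,ce=cv2.connectedComponentsWithStats(m)
    print(st[1:]); k=1+np.argmax(st[1:,4]-1e3*np.hypot(*(ce[1:]-120).T)/10)
    C=max(cv2.findContours((l==k).astype(np.uint8),0,1)[0],key=cv2.contourArea); C=cv2.convexHull(C)
    e=cv2.fitEllipse(C); p=(np.array(e[0])+.5)/8-.5+np.array(uv)-r
    P=np.array([onz(cc,(q[0]+.5)/8-.5+np.array(uv)-r,.04) for q in C.astype(float)])
    print(nm,e,p,onz(cc,p,.04),cv2.minEnclosingCircle(P.astype(np.float32)))
s=eyes.get_image("top");cv2.imwrite("pics/t3.png",np.vstack([cv2.resize(s[170:290,380:520,::-1],(560,480))]))
E
```

```text
12.325 [ 0.4881 -0.2038  0.1952] F [ 0.25 -0.5  -0.97] M [ 0.019 -0.053 -0.039] az -1.248 [ 0.003 -0.002 -1.   ] 0.0428 85.0178575515747 0.005
[[  51   54  126  123 9654]
 [  17  146    5    4   17]
 [  35  150    2    3    5]]
t ((112.28970336914062, 117.94600677490234), (120.14221954345703, 133.58949279785156), 48.6546745300293) [245.59871292 226.30575085] [0.50721492 0.14850036] ((0.507021427154541, 0.1492537558078766), 0.015197482891380787)
[[  61   68  124   93 8916]]
s ((122.44271850585938, 114.74405670166016), (93.65179443359375, 125.97567749023438), 103.85584259033203) [396.86783981 265.90550709] [0.5075067  0.14799369] ((0.5073736906051636, 0.1480591893196106), 0.01230026688426733)
```

{"op": "drive_tool", "data": {
  "rows": [
    [[0, 0, 0], [0.25, 4.4, 0], 4.0],
    [[0, 0, 0], [0.25, 4.4, 0], 4.0],
    [[0, 0, 0], [0.25, 4.4, 0], 4.0],
    [[0, 0, 0], [0.25, 4.4, 0], 4.0],
    [[0, 0, 0], [0.25, 4.4, 0], 4.0],
    [[0, 0, 0], [0.25, 4.4, 0], 4.0],
    [[0, 0, 0], [0.25, 4.4, 0], 4.0],
    [[0, 0, 0], [0.2, 4.3, 0], 4.0]
  ]
}}

```text
clock: 13.38
position: [0.5066, 0.1491, 0.1928]
ee_rot: [0.0, 0.987, 0.161, -0.0]
contact_force: [0.4, 0.1, -1.9]
width: 0.0429
gripper_force: 85.1
```

{"op": "drive_tool", "data": {
  "rows": [
    [[0, 0, 0], [0, 0, -2], 4.0],
    [[0, 0, 0], [0, 0, -2], 4.0],
    [[0, 0, 0], [0, 0, -1.5], 4.0],
    [[0, 0, 0], [0, 0, 0], 4.0],
    [[0, 0, 0], [0, 0, 0], 4.0]
  ]
}}

```text
clock: 14.0
position: [0.5073, 0.1476, 0.1385]
ee_rot: [0.0, 0.987, 0.161, 0.0]
contact_force: [-0.3, -0.7, -0.9]
width: 0.0427
gripper_force: 85.2
```

```bash
python3 st.py; python3 - <<'E'
from h import *
import pickle
s=manip.get_state();c=eyes.get_calibration("wrist"); im=eyes.get_image("wrist");sc=eyes.get_image("scene");tp=eyes.get_image("top")
pickle.dump((s,c,im,sc,tp),open("w3.pkl","wb"))
o=np.clip(255*(im/255)**.6,0,255).astype(np.uint8)
a=cv2.resize(o[150:450,200:460,::-1],(520,600),interpolation=cv2.INTER_CUBIC)
b=cv2.resize(sc[180:320,340:460,::-1],(257,300),interpolation=cv2.INTER_CUBIC)
d=cv2.resize(tp[160:300,190:310,::-1],(257,300),interpolation=cv2.INTER_CUBIC)
cv2.imwrite("pics/w3.png",np.hstack([a,np.vstack([b,d])]))
print(proj(c,np.array([.5074,.148,.04]),True))
E
```

```text
14.0 [0.5073 0.1476 0.1385] F [-0.3  -0.68 -0.87] M [ 0.07  -0.02   0.016] az -1.248 [ 0.001  0.    -1.   ] 0.0427 85.20911693572998 0.001
[327.53688603 244.94774716]
```

View pics/w3.png

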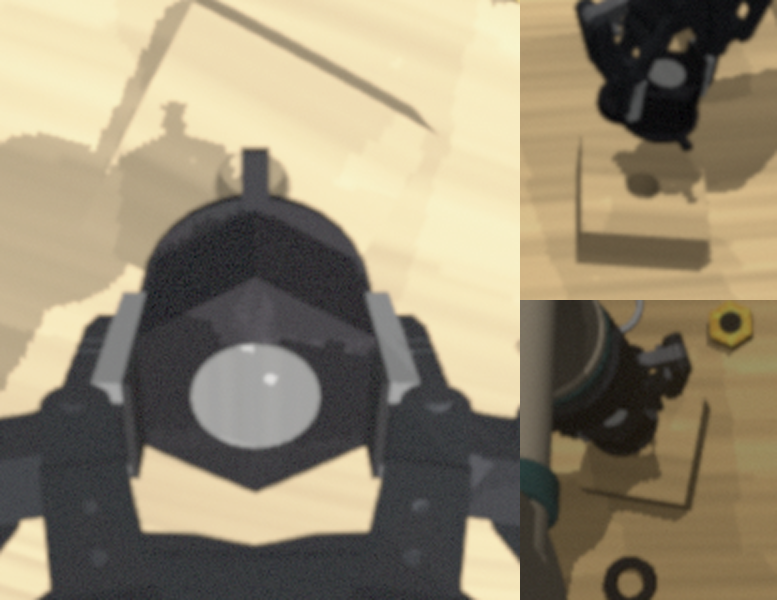

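View pics/t3.png

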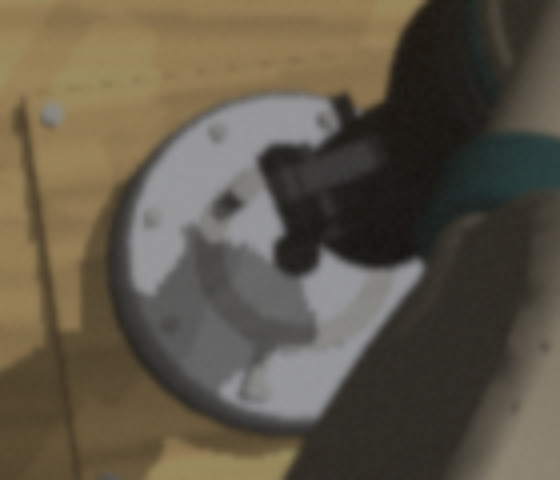

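The wrist view shows the plug held square, the tab at (256,170) and the hole's rim visible behind it centred near x=252. Laterally they agree to within about 1 mm. The top view shows the wheel after the lift, with the pointer at about (255,385).

```bash
python3 - <<'E'
from h import *
import pickle
s,c,im,sc,tp=pickle.load(open("w3.pkl","rb"))
print(s["position"],onz(c,(327.7,347.5),s["position"][2]+.0176,True),onz(c,(326.2,244.9),.04,True))
# scene cap
S=eyes.get_calibration("scene");b=(667/257*120*1,0)
print(onz(S,(340+(667-520)/257*120,180+73/300*140),s["position"][2]+.0176))
E
```

```text
[0.50732795 0.14761905 0.13849662] [0.50903638 0.14850675] [0.50715171 0.14884512]
[0.50841431 0.14823002]
```

{"op": "drive_tool", "data": {
  "rows": [
    [[0, 0, 0], [-0.05, 0.05, -1.5], 4.0],
    [[0, 0, 0], [0, 0, -1.5], 4.0],
    [[0, 0, 0], [0, 0, -1.3], 4.0],
    [[0, 0, 0], [0, 0, -0.7], 4.0],
    [[0, 0, 0], [0, 0, -0.5], 4.0],
    [[0, 0, 0], [0, 0, -0.4], 4.0],
    [[0, 0, 0], [0, 0, -0.3], 4.0],
    [[0, 0, 0], [0, 0, 0], 4.0]
  ]
}}

```text
clock: 15.15
position: [0.5063, 0.1483, 0.076]
ee_rot: [0.0, 0.987, 0.161, -0.0]
contact_force: [-0.5, 0.2, -1.8]
width: 0.0424
gripper_force: 85.2
```

```bash
python3 st.py
```

```text
15.15 [0.5063 0.1483 0.076 ] F [-0.45  0.16 -1.79] M [ 0.008  0.017 -0.058] az -1.247 [ 0. -0. -1.] 0.0424 85.20895957946777 0.0
```

{"op": "drive_tool", "data": {
  "rows": [
    [[0, 0, 0], [0, 0, -0.3], 4.0],
    [[0, 0, 0], [0, 0, -0.3], 4.0],
    [[0, 0, 0], [0, 0, -0.3], 4.0],
    [[0, 0, 0], [0, 0, -0.2], 4.0],
    [[0, 0, 0], [0, 0, -0.1], 4.0],
    [[0, 0, 0], [0, 0, 0], 4.0]
  ]
}}

```text
clock: 15.9
position: [0.5063, 0.1482, 0.064]
ee_rot: [0.0, 0.987, 0.161, -0.0]
contact_force: [-0.4, -0.5, -1.4]
width: 0.0428
gripper_force: 85.2
```

```bash
python3 st.py
```

```text
15.9 [0.5063 0.1482 0.064 ] F [-0.43 -0.47 -1.44] M [ 0.017  0.01  -0.016] az -1.247 [-0. -0. -1.] 0.0428 85.208580493927 -0.0
```

In the hole without contact; creep down to the flange.

{"op": "drive_tool", "data": {
  "rows": [
    [[0, 0, 0], [0, 0, -0.1], 4.0],
    [[0, 0, 0], [0, 0, -0.1], 4.0],
    [[0, 0, 0], [0, 0, -0.05], 4.0],
    [[0, 0, 0], [0, 0, 0], 4.0]
  ]
}}

```text
clock: 16.4
position: [0.5063, 0.1482, 0.0615]
ee_rot: [0.0, 0.987, 0.161, -0.0]
contact_force: [-0.3, 1.2, -0.8]
width: 0.0426
gripper_force: 85.2
```

```bash
python3 st.py
```

```text
16.4 [0.5063 0.1482 0.0615] F [-0.34  1.18 -0.76] M [-0.044  0.02  -0.02 ] az -1.247 [-0. -0. -1.] 0.0426 85.21007895469666 0.0
```

{"op": "drive_tool", "data": {
  "rows": [
    [[0, 0, 0], [0, 0, -0.05], 4.0],
    [[0, 0, 0], [0, 0, -0.05], 4.0],
    [[0, 0, 0], [0, 0, -0.03], 4.0],
    [[0, 0, 0], [0, 0, 0], 4.0]
  ]
}}

```text
clock: 16.9
position: [0.5064, 0.1483, 0.061]
ee_rot: [0.0, 0.987, 0.161, 0.0]
contact_force: [-2.4, 0.1, 5.2]
width: 0.0428
gripper_force: 86.1
```

```bash
python3 st.py
```

```text
16.9 [0.5064 0.1483 0.061 ] F [-2.41  0.11  5.21] M [ 0.037  0.282 -0.   ] az -1.247 [ 0.001 -0.    -1.   ] 0.0428 86.09283328056335 0.017
```

{"op": "drive_tool", "data": {
  "rows": [
    [[0, 0, 0], [0, 0, 0.02], 4.2],
    [[0, 0, 0], [0, 0, 0], 4.6],
    [[0, 0, 0], [0, 0, 0], 5.2],
    [[0, 0, 0], [0, 0, 0], 6.0],
    [[0, 0, 0], [0, 0, 0], 7.0],
    [[0, 0, 0], [0, 0, 0], 8.0],
    [[0, 0, 0], [0, 0, 0], 8.4],
    [[0, 0, 0], [0, 0, 0], 8.4]
  ],
  "force": 20
}}

```text
clock: 17.9
position: [0.5063, 0.1482, 0.0604]
ee_rot: [0.0, 0.987, 0.161, 0.0]
contact_force: [1.1, -1.2, 0.1]
width: 0.084
gripper_force: 0.0
```

{"op": "drive_tool", "data": {
  "rows": [
    [[0, 0, 0], [0, 0, 0.5], 8.4],
    [[0, 0, 0], [0, 0, 1], 8.4],
    [[0, 0, 0], [0, 0, 2], 8.4],
    [[0, 0, 0], [0, 0, 2.5], 8.4],
    [[0, 0, 0], [0, 0, 2.5], 8.4],
    [[0, 0, 0], [0, 0, 2], 8.4],
    [[0, 0, 0], [-3, -4, 2], 8.4],
    [[0, 0, 0], [-3, -4, 2], 8.4]
  ]
}}

```text
clock: 18.9
position: [0.4458, 0.0676, 0.2067]
ee_rot: [0.0, 0.987, 0.162, 0.001]
contact_force: [0.6, -1.4, 0.4]
width: 0.084
gripper_force: 0.0
```

{"op": "drive_tool", "data": {
  "rows": [
    [[0, 0, 0], [-3, -4, 0], 8.4],
    [[0, 0, 0], [-3, -4, 0], 8.4],
    [[0, 0, 0], [0, 0, 0], 8.4],
    [[0, 0, 0], [0, 0, 0], 8.4]
  ]
}}

```text
clock: 19.4
position: [0.387, -0.0116, 0.2062]
ee_rot: [0.0, 0.987, 0.161, 0.001]
contact_force: [-0.2, 0.2, -0.8]
width: 0.0839
gripper_force: 0.0
```

```bash
python3 st.py; python3 - <<'E'
from h import *
sc=eyes.get_image("scene");tp=eyes.get_image("top")
a=cv2.resize(sc[200:340,100:450,::-1],(700,280),interpolation=cv2.INTER_CUBIC)
d=cv2.resize(tp[160:320,190:540,::-1],(700,320),interpolation=cv2.INTER_CUBIC)
cv2.imwrite("pics/f.png",np.clip(255*(np.vstack([a,d])/255.)**.7,0,255))
E
```

```text
19.4 [ 0.387  -0.0116  0.2062] F [-0.17  0.18 -0.85] M [-0.037 -0.008  0.023] az -1.248 [ 0.002  0.    -1.   ] 0.0839 0.0 -0.002[ WARN:0@1.145] global loadsave.cpp:1063 imwrite_ Unsupported depth image for selected encoder is fallbacked to CV_8U.
```

View pics/f.png

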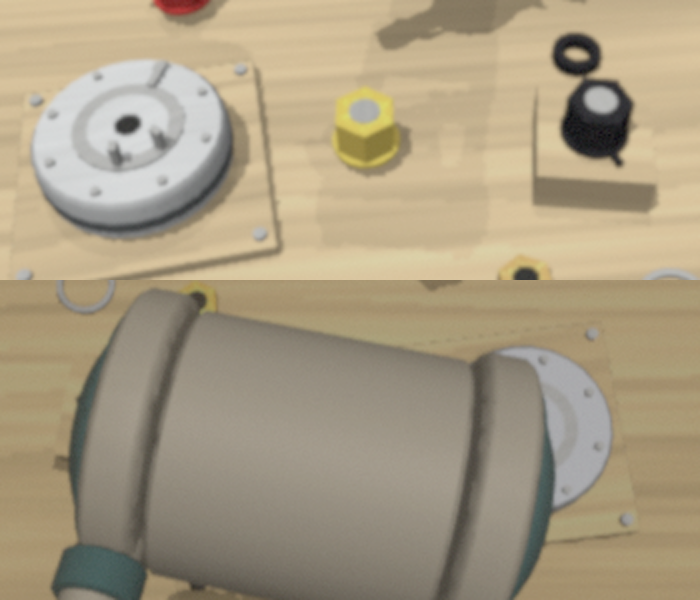

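The scene crop shows the plug upright in the block with its cap at (601,99). The wheel's bore is empty, the pointer is unmoved at about (158,74), and the other loose parts are untouched.

```bash
python3 - <<'E'
from h import *
S=eyes.get_calibration("scene")
g=cv2.cvtColor(eyes.get_image("scene"),cv2.COLOR_RGB2GRAY)
n,l,st,ce=cv2.connectedComponentsWithStats((g>100).astype(np.uint8),connectivity=4);k=l[249,400]
print(st[k],ce[k],onz(S,ce[k],.078),onz(S,ce[k],.085),manip.get_state()["contact_force"])
if np.hypot(*(onz(S,ce[k],.078)-[.5074,.148]))<.006: print(job.sign_off())
E
```

```text
[392 244  17  13 165] [400.17575758 249.66666667] [0.50649282 0.14801034] [0.51220272 0.14575593] [ 0.67951383 -0.42495603 -0.83904593]
the job is handed in; nothing more can be done
None
```

The black plug came free after rocking with at most about 16 N of pull seen at the end of each sweep (about 2 mm of wheel rise); it now sits in the block hole, released, and the job was handed in at about 19.5 s with the ring pointer unmoved in the pictures.

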